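# Start and run in a gearbox filler plug

### The arm

A 7-joint arm with a two-finger parallel gripper is mounted at the origin on the work surface. World frame = base frame: x ahead of the robot, y to its left, z up, the work surface at z = 0. Lengths are in m, angles in rad, forces in N, time in s.
With the tool pointing down it reaches from about 0.425 to 0.875 m from the base axis. Payload 4.7 kg.
Tool frame: the origin (TCP) lies on the centre line of the jaws, within the pads' length; the fingertips stand 8 mm ahead of it and the grasp point (between the pads) lies 11 mm behind it; z points along the fingers, y is the direction in which the jaws open and shut (so a half turn about z gives the same grasp; the last joint's range is limited). The gripper opens to 87 mm and grips with 3 to 60 N. Pads are 19 mm wide; open, the fingers measure 117 mm over their backs; the gripper's body (75 mm by 190 mm) begins 51 mm behind the grasp point.
Start: joints at [-1.273, 0.321, -0.07, 1.45, 0.023, 1.371, -0.057], TCP at [0.182, 0.624, 0.231] pointing down, gripper open.
Joint ranges: [-2.86, 2.86], [-0.3, 2.09], [-1.38, 1.24], [0.06, 2.45], [-1.56, 4.7], [0.09, 2.05], [-2.69, 2.69]. Speed limits (rad/s): [2.57, 2.57, 3.14, 3.14, 3.14, 3.14, 3.14].

### API

Orientations are given as a rotation vector (axis times angle).
In Python, from bench import ctrl, cams, workorder gives the robot as it stands. The module is installed in compiled form; this text tells all that it offers.
- The arm moves only by the tool carry_out, never from a script. Its argument "rows" is a list of rows, each an object with "offset": the shift along the tool's x, y, z in m, a list of three; "rot": the turn, a rotation vector about the tool's x, y, z in degrees, a list of three; "gripper": the opening, from 0 (shut) to 1 (fully open). In form: [{"offset": [dx, dy, dz], "rot": [rx, ry, rz], "gripper": gripper}, ...]. A call has 1 to 10 rows; each row shifts and turns the commanded pose from where the row before left it, along the tool's axes as they then stand; what a row does not reach is not made up. A row lasts 1/8 s, in which the tool goes at most 62.5 mm and 10.7 degrees, less where a joint would pass 70% of its speed; a pose out of reach is approached as far as the arm can. A call is refused whole if a number of a shift passes 0.0625 or a number of a turn 10.7, either way. A call with a gripper value outside its range is refused whole. The fingers move at their own pace and stop on an object; "grip_force" is the grip in N (left out, the last holds). Time passes only in rows, so rows that do not move let the fingers close. It gives the time, the measured TCP pose, the force and the opening at its end, in the units of the state.
- ctrl.get_state(): the state, without advancing time (a new reading comes with each control period).
- cams.get_image(name): name is "side" or "top" or "wrist"; returns a dict with "img" (420x560x3 uint8, red, green, blue), "vfov" (degrees; the focal length in pixels is half the picture's height over the tangent of half this angle, whatever the lens; pixels are square), "cx", "cy" (the principal point, pixels), "k1" (the pictures are not rectified: a ray, as slopes to the right and down, at radius r is drawn at 1 + k1 r^2 times it, then the intrinsics apply), "R" (3x3) and "t" (3): a world point X has camera coordinates R X + t. Camera axes: x right, y down, z forward; pixel columns grow to the right and rows downward; lengths in m; the calibration is good to about 2 mm. A picture is of the moment at which its call begins. There is no depth.
- workorder.close_job(): hands the job in, once; it reports no verdict.
The state is a dict: "time": time; "joint_positions": joint angles; "qd": joint speeds; "joint_torque": joint torques, N m; "position": TCP position; "tool_rot": TCP orientation; "ft_force": force on the tool from outside, world axes, zero at the start; "torque": the same for the moment, N m; "grip_width": opening from 0.0 (shut) to 1.0 (fully open).
Only numpy, scipy, OpenCV 4.12 (cv2) and the standard library are available. Lean on these libraries where they do the work, as an engineer would, in place of code of your own. Each camera call takes 0.05 s, during which the arm holds its last target.

### The job

The red filler plug on the gearbox has been left standing in its boss, not yet started in the thread. Without lifting it out, and with a light hand, turn it back (anticlockwise seen from above) until you feel it drop into the thread start, then screw it in clockwise until its flange is down flush on the boss, and let go of it. Never force it or cross-thread it, and leave the bottle, the jar and the wrench where they are.

Things in the scene. Friction and masses are not known exactly. Their poses are not given: they have to be found in the camera images.
- plug: Loose filler plug, 110-220 g: red flange 68 mm across, 6 mm thick; on it a red grip bar 50 long, 14 thick, 34 mm high; below it a steel shank 40 mm across, 26 mm long, with three 5 mm pins reaching radius 27 mm, 120 degrees apart, 16 to 21 mm below the flange. Origin: on the axis, in the plane of the flange's underside. x: along the bar (a pin lies on +x), y: across it, z: up, the axis.
- plug_grip (a point): Point on the plug's axis inside the grip bar, 26 mm above the flange's underside, 20 mm above the flange's top and 14 mm below the bar's top; axes as the plug's. The bar is taken from above with the fingers closing along y, across its 14 mm, their tips staying above the flange.
- gearbox: Green gear reducer fixed to the bench: body 200 x 130 mm and 82 mm high, base plate 230 (x) x 160 mm (y), a shaft out to +y. Origin: on the bench under the filler boss, which stands on its middle; z up. Its contact force with the plug (pins, shank and flange together) must never exceed 40 N.
- boss_face (a point): Centre of the flat top face of the filler boss, a bare metal ring 78 mm across with a 57 mm bore, 34 mm high; 116 mm above the bench; z: up, the bore's axis. The flange's underside is 14.5 mm above this face at the start, 5 mm once the plug has dropped into the thread start, 0 when home. The shank has 1.3 mm of play all round.
- thread_land (a point): On the bore axis, 6.5 mm below the boss face: level of the flat lands of a three-start right-hand thread, at an UNKNOWN angle, on which the pins stand at first. 20 to 80 degrees anticlockwise lie three openings (18 degrees of play) where the plug, let down or lightly pressed, drops 9.5 mm. A shoulder 5 mm above the lands stops it going clockwise off the lands or anticlockwise past an opening.
- thread_start (a point): On the bore axis, 16 mm below the boss face: floor of the openings, where the pins rest after the drop. Clockwise from here the plug turns level for 5 to 25 degrees, then sinks 0.9 mm per 10 degrees (33 mm per turn, 1.5 mm up-and-down play) and is flush, its flange bearing on the boss face, some 55 degrees later. It does not clamp: 30 degrees beyond flush the pins meet a dead stop.
- oil_bottle: Bystander: closed grey bottle, 60 mm across, 150 mm high, standing beside the gearbox. Origin: centre of its underside, z up.
- screw_jar: Bystander: closed glass jar, 64 mm across, 70 mm high, standing beside the gearbox. Origin: centre of its underside, z up.
- wrench: Bystander: steel open-ended wrench 170 mm long lying on the bench beside the gearbox. Origin: under its middle, x along it.
Mind the look-alikes: they are no part of the job. Of the things like the plug, leave any that is orange or yellow; of the rest the larger one is meant.

How it is judged:
By the outcome, as a careful person would: the job done as asked, in the order asked, and still so for the second after the job is handed in, with the robot touching nothing.
It also fails if it takes over 51 s, if anything falls off the work surface, if the arm or the gripper's body presses on something with over 40 N, if the wrist force passes 120 N, or if a joint passes its speed limit or range.

## Working session

There is one attempt and no reset: what is moved stays moved. The work goes in short steps, Python scripts to look and compute and a tool call to move; the robot and the scene stay as the last step left them, time stands still between calls to the robot, and variables do not carry over. Pictures are saved under pics/ and viewed, and the job is handed in when it is done.

Besides the shell and the picture viewer there is one more tool, called after "Call:" as a command line: name --argument value ..., lists and objects as JSON in quotes. carry_out: Moves the arm, as the interface text tells. Its arguments: {"type":"object","properties":{"rows":{"type":"array"},"grip_force":{"type":"number"}},"required":["rows"]}

```bash
mkdir -p pics; ls
python3 - <<'E'
from bench import ctrl,cams
import cv2,json,pickle
s=ctrl.get_state()
print({k:s[k] for k in ('time','position','tool_rot','ft_force','torque','grip_width')})
d={}
for n in('side','top','wrist'):
    c=cams.get_image(n);d[n]=c
    cv2.imwrite(f'pics/{n}0.png',c['img'][:,:,::-1])
    print(n,c['vfov'],c['cx'],c['cy'],c['k1'],c['R'],c['t'])
pickle.dump(d,open('c0.pkl','wb'))
E
```

```text
pics
{'time': 0.0, 'position': array([0.18191377, 0.6234902 , 0.22947967]), 'tool_rot': array([-4.44178677e-01, -3.10989237e+00,  2.87085580e-03]), 'ft_force': array([-0.25932478, -0.17331866, -0.61001029]), 'torque': array([-0.01098778,  0.03424296, -0.07344074]), 'grip_width': 0.9992219753606177}
side 53.3144767696323 283.00167042096643 201.8661948780582 -0.0431186580372513 [[ 0.71964064 -0.6940138   0.02149866]
 [-0.45130744 -0.49105368 -0.7451093 ]
 [ 0.52767313  0.52650843 -0.66659578]] [-0.41524492  0.40358037  0.78762333]
top 54.04319211921613 271.4812565661709 212.91008263062798 0.024259037471650226 [[ 0.00642498 -0.99997055 -0.00419786]
 [-0.9946134  -0.00595614 -0.10348289]
 [ 0.10345484  0.00484012 -0.99462238]] [0.04970348 0.59863909 0.93350015]
wrist 65.29023856181915 273.38326654016464 208.3683774035433 -0.006317321210840566 [[ 0.28204634  0.95939971 -0.00143202]
 [ 0.92488678 -0.2715028   0.26621546]
 [ 0.25501824 -0.07640955 -0.96391249]] [-0.65003221 -0.030295    0.39074775]
```

View pics/side0.png

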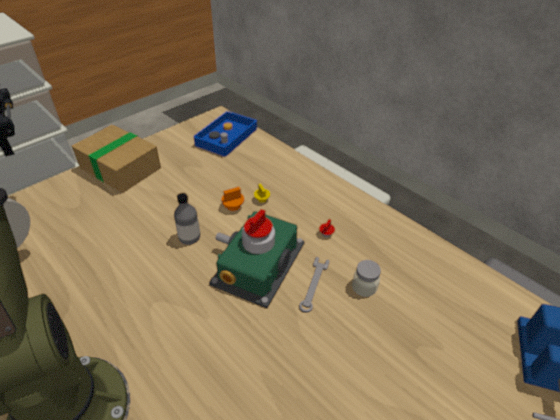

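View pics/top0.png

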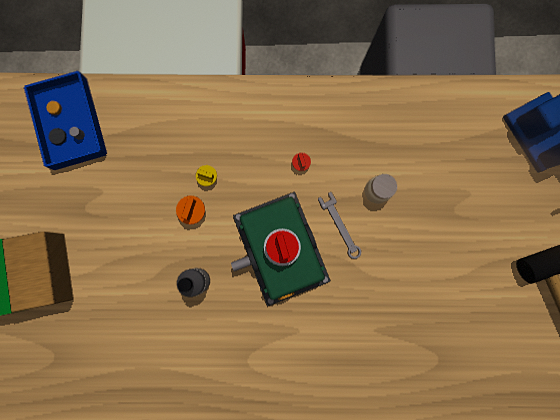

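View pics/wrist0.png

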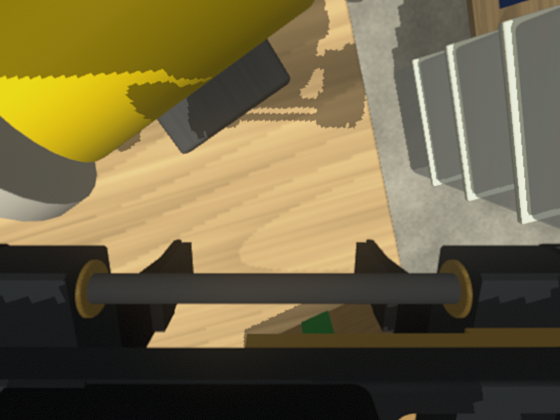

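Candidates (top view): large red plug on the gearbox at (282,247); small red one on the bench at (301,162); orange (190,211); yellow (206,176). By the description it is the large red one on the boss. I'll check it in a close crop and measure.

```bash
cat > h.py <<'E'
import numpy as np,cv2
def K(c):
    f=210/np.tan(np.radians(c['vfov']/2)); return np.array([[f,0,c['cx']],[0,f,c['cy']],[0,0,1]])
def ray(c,uv):
    D=np.array([c['k1'],0,0,0,0.])
    # iterative undistort
    p=(np.atleast_2d(uv)-[c['cx'],c['cy']])/K(c)[0,0]; q=p.copy()
    for _ in range(30): q=p/(1+c['k1']*(q**2).sum(1,keepdims=True))
    d=np.c_[q,np.ones(len(q))]@np.array(c['R']); return -np.array(c['R']).T@np.array(c['t']),d
def onz(c,uv,z):
    o,d=ray(c,uv); return o+d*((z-o[2])/d[:,2:3])
def proj(c,X):
    P=np.atleast_2d(X)@np.array(c['R']).T+c['t'];p=P[:,:2]/P[:,2:]
    return p*(1+c['k1']*(p**2).sum(1,keepdims=True))*K(c)[0,0]+[c['cx'],c['cy']]
def red(im):
    h=cv2.cvtColor(im,cv2.COLOR_RGB2HSV); return (((h[...,0]<6)|(h[...,0]>174))&(h[...,1]>150)&(h[...,2]>50)).astype(np.uint8)*255
E
python3 - <<'E'
import pickle;from h import *
d=pickle.load(open('c0.pkl','rb'))
for n,(x,y) in dict(top=(282,247),side=(258,228)).items():
    c=d[n];im=c['img'][y-35:y+35,x-45:x+45,::-1]
    cv2.imwrite(f'pics/crop_{n}.png',cv2.resize(im,None,fx=8,fy=8,interpolation=cv2.INTER_CUBIC))
    m=red(c['img']);k,l,st,ce=cv2.connectedComponentsWithStats(m)
    for i in range(1,k):
        if st[i,4]>15: print(n,st[i],ce[i])
c=d['top'];m=red(c['img']);k,l,st,ce=cv2.connectedComponentsWithStats(m)
i=l[247,275];cn=max(cv2.findContours((l==i).astype(np.uint8),0,1)[0],key=cv2.contourArea)
h=cv2.convexHull(cn)[:,0].astype(float)
P=onz(c,h,0.1345);print(P.round(3)); print(cv2.minEnclosingCircle(P[:,:2].astype(np.float32)))
E
```

```text
top [292 153  19  18 229] [301.25764192 161.31877729]
top [266 231  33  32 816] [281.95465686 246.6495098 ]
side [244 210  28  28 520] [257.95       225.31153846]
side [320 220  14  15 139] [326.60431655 228.27338129]
[[ 0.55   0.027  0.134]
 [ 0.548  0.018  0.134]
 [ 0.546  0.014  0.134]
 [ 0.542  0.008  0.134]
 [ 0.538  0.004  0.134]
 [ 0.529 -0.     0.134]
 [ 0.521 -0.002  0.134]
 [ 0.513 -0.002  0.134]
 [ 0.507 -0.     0.134]
 [ 0.498  0.004  0.134]
 [ 0.49   0.012  0.134]
 [ 0.488  0.016  0.134]
 [ 0.486  0.022  0.134]
 [ 0.486  0.041  0.134]
 [ 0.49   0.049  0.134]
 [ 0.498  0.057  0.134]
 [ 0.504  0.062  0.134]
 [ 0.51   0.064  0.134]
 [ 0.523  0.064  0.134]
 [ 0.529  0.062  0.134]
 [ 0.537  0.058  0.134]
 [ 0.543  0.052  0.134]
 [ 0.548  0.043  0.134]
 [ 0.55   0.037  0.134]]
((0.5175836682319641, 0.030876824632287025), 0.03379243239760399)
```

```bash
python3 -c "
import cv2,numpy as np
a=cv2.imread('pics/crop_top.png');b=cv2.imread('pics/crop_side.png')
cv2.imwrite('pics/crops.png',cv2.resize(np.vstack([a,b]),None,fx=.53,fy=.53))"
```

```text
(no output)
```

View pics/crops.png

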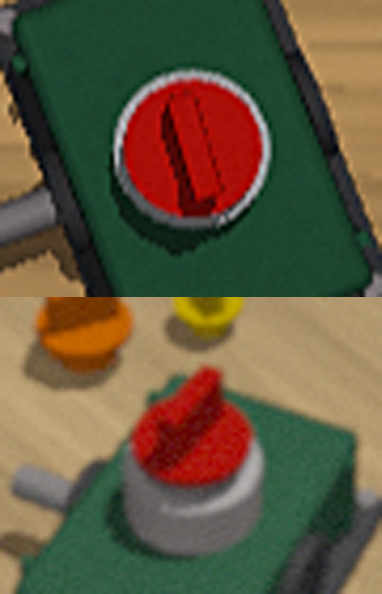

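The crop shows the red plug with its bar standing in the grey boss. The flange radius measures 33.8 mm against 34 mm, with its centre at about (0.5175, 0.031). Next I'll get the bar angle and the travel numbers.

Run:
```python
import pickle;from h import *
from scipy.spatial.transform import Rotation as Ro
from bench import ctrl
s=ctrl.get_state();R=Ro.from_rotvec(s['tool_rot']).as_matrix();print(R.round(3))
print('d tool',R.T@(np.array([.5175,.031,.23])-s['position']))
d=pickle.load(open('c0.pkl','rb'));c=d['top']
# brighter top-face right edge & left bounds of bar read from crop (px/4.24 + offset)
for a,b in (((192,94),(220,200)),((177,97),(200,205)),((183,92),(207,206))):
    uv=np.array([a,b])/4.24+[282-45,247-35]; P=onz(c,uv,.1705);v=P[0]-P[1];print(P.round(3),np.hypot(*v[:2]),np.degrees(np.arctan2(v[1],v[0])),P.mean(0))
```

```text
[[-0.96   0.28  -0.   ]
 [ 0.28   0.96  -0.002]
 [-0.    -0.002 -1.   ]]
d tool [-4.88032748e-01 -4.74920897e-01  4.59315675e-04]
[[0.541 0.031 0.17 ]
 [0.492 0.018 0.17 ]] 0.051112746435874996 15.013836386110277 [0.51670542 0.02433543 0.1705    ]
[[0.54  0.038 0.17 ]
 [0.49  0.027 0.17 ]] 0.05147321726115271 12.28932011314981 [0.51478972 0.03251597 0.1705    ]
[[0.542 0.035 0.17 ]
 [0.489 0.024 0.17 ]] 0.05431377270579964 12.131479285127487 [0.51575189 0.02947925 0.1705    ]
```

Call:
carry_out --rows '[{"offset":[-0.0488,-0.0475,0],"rot":[0,0,0],"gripper":1},{"offset":[-0.0488,-0.0475,0],"rot":[0,0,0],"gripper":1},{"offset":[-0.0488,-0.0475,0],"rot":[0,0,0],"gripper":1},{"offset":[-0.0488,-0.0475,0],"rot":[0,0,0],"gripper":1},{"offset":[-0.0488,-0.0475,0],"rot":[0,0,0],"gripper":1},{"offset":[-0.0488,-0.0475,0],"rot":[0,0,0],"gripper":1},{"offset":[-0.0488,-0.0475,0],"rot":[0,0,0],"gripper":1},{"offset":[-0.0488,-0.0475,0],"rot":[0,0,0],"gripper":1},{"offset":[-0.0488,-0.0475,0],"rot":[0,0,0],"gripper":1},{"offset":[-0.0488,-0.0475,0],"rot":[0,0,0],"gripper":1}]'

```text
time: 1.4
position: [0.4905, 0.0783, 0.2306]
tool_rot: [0.444, 3.11, 0.001]
ft_force: [0.0, 0.3, -0.4]
grip_width: 0.997
```

Call:
carry_out --rows '[{"offset":[0,0,0],"rot":[0,0,10.7],"gripper":1},{"offset":[0,0,0],"rot":[0,0,10.7],"gripper":1},{"offset":[0,0,0],"rot":[0,0,10.7],"gripper":1},{"offset":[0,0,0],"rot":[0,0,10.7],"gripper":1},{"offset":[0,0,0],"rot":[0,0,10.7],"gripper":1},{"offset":[0,0,0],"rot":[0,0,10.7],"gripper":1},{"offset":[0,0,0],"rot":[0,0,10.7],"gripper":1},{"offset":[0,0,0],"rot":[0,0,10.7],"gripper":1},{"offset":[0,0,0],"rot":[0,0,10.7],"gripper":1},{"offset":[0,0,0],"rot":[0,0,10.7],"gripper":1}]'

```text
time: 2.65
position: [0.4897, 0.0801, 0.2303]
tool_rot: [-2.769, -1.484, 0.001]
ft_force: [0.2, 0.4, 0.3]
grip_width: 0.998
```

Call:
carry_out --rows '[{"offset":[0,0,0],"rot":[0,0,10.7],"gripper":1},{"offset":[0,0,0],"rot":[0,0,10.7],"gripper":1},{"offset":[0,0,0],"rot":[0,0,10.7],"gripper":1},{"offset":[0,0,0],"rot":[0,0,10.7],"gripper":1},{"offset":[0,0,0],"rot":[0,0,0],"gripper":1}]'

```text
time: 3.28
position: [0.4897, 0.08, 0.2304]
tool_rot: [-3.118, -0.384, 0.001]
ft_force: [0.5, 0.7, 0.4]
grip_width: 1.001
```

Run:
```python
import pickle;from h import *
from scipy.spatial.transform import Rotation as Ro
from bench import ctrl,cams
s=ctrl.get_state();R=Ro.from_rotvec(s['tool_rot']).as_matrix();print(R.round(3),s['position'],s['joint_positions'],np.degrees(np.arctan2(R[1,1],R[0,1])))
c=cams.get_image('wrist');pickle.dump(c,open('w1.pkl','wb'));cv2.imwrite('pics/w1.png',c['img'][:,:,::-1])
c=cams.get_image('top');cv2.imwrite('pics/t1.png',c['img'][:,:,::-1])
```

```text
[[ 0.97   0.243 -0.   ]
 [ 0.243 -0.97  -0.   ]
 [-0.    -0.    -1.   ]] [0.48973754 0.08003963 0.23037761] [-0.65138372 -0.0196793   0.43317471  1.83688056  0.00847132  1.32290052
 -1.54587753] -75.94633139485614
```

View pics/w1.png

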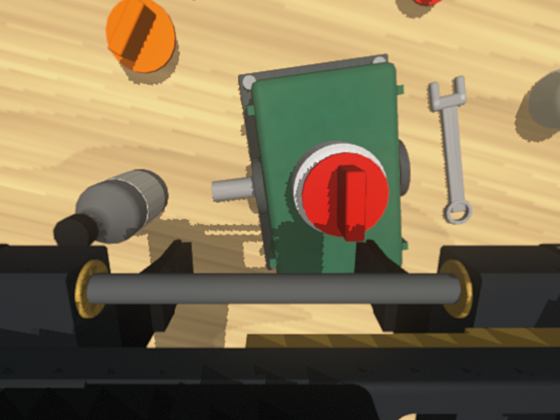

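The wrist view shows the plug at about (345,194), with its bar top running from (353,168) to (355,240). I'll measure it in a crop.

Run:
```python
import pickle;from h import *
c=pickle.load(open('w1.pkl','rb'));im=c['img']
cv2.imwrite('pics/w1c.png',cv2.resize(im[140:250,290:400,::-1],None,fx=5.4,fy=5.4,interpolation=cv2.INTER_CUBIC))
m=red(im);k,l,st,ce=cv2.connectedComponentsWithStats(m)
for y in (172,180,190,200,210,220,230): print(y,im[y,320:395,0].tolist()[10:60])
```

```text
172 [225, 197, 144, 127, 131, 133, 126, 100, 87, 86, 87, 87, 88, 90, 91, 96, 118, 155, 181, 195, 199, 200, 203, 204, 206, 206, 208, 209, 210, 210, 213, 211, 210, 209, 206, 202, 208, 221, 223, 222, 222, 222, 222, 222, 222, 223, 223, 223, 223, 223]
180 [132, 131, 134, 134, 134, 135, 127, 102, 87, 86, 87, 89, 87, 87, 87, 105, 147, 185, 211, 223, 223, 222, 223, 223, 223, 222, 222, 223, 222, 223, 222, 223, 223, 223, 221, 203, 198, 221, 224, 223, 223, 223, 222, 223, 222, 223, 223, 223, 222, 222]
190 [129, 132, 132, 132, 133, 134, 125, 103, 85, 86, 87, 87, 89, 88, 88, 109, 154, 190, 213, 223, 223, 222, 222, 222, 222, 222, 222, 222, 223, 222, 222, 223, 223, 222, 217, 200, 198, 221, 223, 222, 222, 222, 222, 222, 222, 222, 222, 222, 222, 222]
200 [128, 132, 132, 132, 133, 133, 126, 100, 86, 86, 87, 87, 87, 86, 88, 113, 161, 194, 214, 222, 222, 221, 221, 221, 222, 222, 222, 222, 222, 222, 222, 223, 223, 222, 215, 215, 221, 222, 222, 222, 221, 222, 221, 221, 221, 222, 221, 221, 221, 222]
210 [130, 132, 133, 132, 133, 133, 123, 94, 84, 85, 87, 85, 86, 85, 90, 118, 166, 197, 217, 222, 222, 221, 221, 221, 221, 222, 222, 221, 221, 221, 221, 221, 222, 220, 207, 202, 219, 221, 221, 221, 220, 221, 220, 221, 221, 221, 221, 222, 221, 220]
220 [129, 130, 130, 130, 131, 132, 121, 93, 82, 84, 85, 85, 84, 83, 89, 121, 171, 199, 218, 221, 221, 220, 221, 220, 220, 220, 220, 221, 221, 221, 221, 221, 221, 216, 197, 190, 217, 222, 221, 220, 221, 220, 220, 221, 221, 224, 220, 197, 145, 91]
230 [129, 130, 130, 131, 130, 129, 130, 132, 125, 108, 85, 81, 83, 82, 85, 100, 117, 125, 156, 198, 195, 155, 131, 128, 130, 130, 130, 130, 130, 131, 130, 130, 130, 129, 138, 155, 142, 113, 86, 69, 68, 72, 72, 73, 73, 74, 72, 71, 74, 74]
```

View pics/w1c.png

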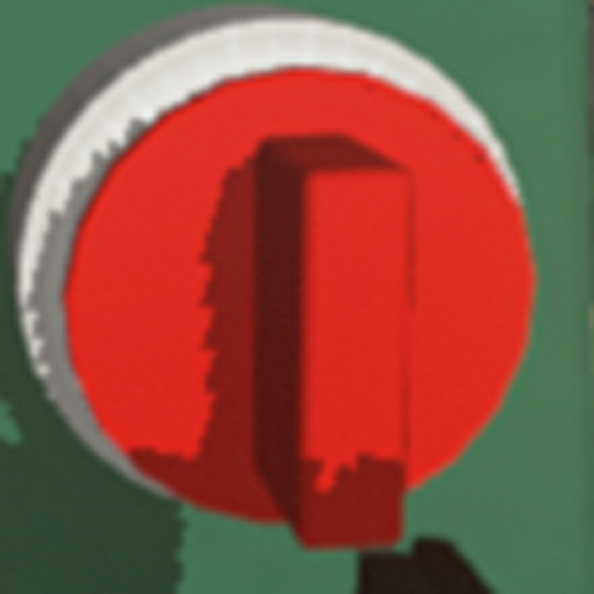

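Run:
```python
import pickle;from h import *
from scipy.spatial.transform import Rotation as Ro
from bench import ctrl
c=pickle.load(open('w1.pkl','rb'))
q=np.array([(305,172),(412,172),(402,546),(300,546)])/5.4+[290,140]-.4
P=onz(c,q,.1705);print(P.round(4))
v=(P[0]+P[1]-P[2]-P[3])/2;w=(P[0]+P[3]-P[1]-P[2])/2
print(np.hypot(*v[:2]),np.degrees(np.arctan2(v[1],v[0])),np.hypot(*w[:2]),np.degrees(np.arctan2(w[1],w[0])))
ctr=P.mean(0);print('bar top ctr',ctr)
h=np.array([(65,290),(300,68),(537,285),(130,130),(480,150),(100,400),(520,200)])/5.4+[290,140]-.4
Q=onz(c,h,.1365)[:,:2];A=np.c_[2*Q,np.ones(len(Q))];x=np.linalg.lstsq(A,(Q**2).sum(1),rcond=None)[0]
print('flange ctr',x[:2],np.sqrt(x[2]+x[:2]@x[:2]))
s=ctrl.get_state();R=Ro.from_rotvec(s['tool_rot']).as_matrix()
print(R.T@(np.array([ctr[0],ctr[1],.15])-s['position']))
```

```text
[[0.5384 0.0443 0.1705]
 [0.5415 0.0317 0.1705]
 [0.495  0.0177 0.1705]
 [0.4918 0.0305 0.1705]]
0.04858702771262871 16.618578323824345 0.013100546355586707 103.93223990406634
bar top ctr [0.5166589  0.03107743 0.1705    ]
flange ctr [0.51777624 0.03128496] 0.0332114067628651
[0.0140832  0.0541131  0.08044083]
```

Bar top measures 48.6 x 13.1 mm against 50 x 14 mm. The bar and flange centres agree at about (0.517, 0.031), and the bar angle is about 15.5°. I'll align and descend to TCP z = 0.150, which puts the tips about 5 mm above the flange.

Call:
carry_out --rows '[{"offset":[0.0146,0.0541,0],"rot":[0,0,-1.5],"gripper":1},{"offset":[0,0,0.01],"rot":[0,0,0],"gripper":1},{"offset":[0,0,0.02],"rot":[0,0,0],"gripper":1},{"offset":[0,0,0],"rot":[0,0,0],"gripper":0.8}]' --grip_force 12

```text
time: 3.88
position: [0.5157, 0.0315, 0.199]
tool_rot: [3.113, 0.425, -0.006]
ft_force: [0.5, 0.2, 0.5]
grip_width: 0.947
```

Run:
```python
import pickle;from h import *
from bench import ctrl,cams
c=cams.get_image('wrist');cv2.imwrite('pics/w2.png',c['img'][:,:,::-1])
from scipy.spatial.transform import Rotation as Ro
s=ctrl.get_state();R=Ro.from_rotvec(s['tool_rot']).as_matrix()
print(s['position'],np.degrees(np.arctan2(R[1,0],R[0,0])),R.T@(np.array([.5172,.0312,.15])-s['position']))
```

```text
[0.51643477 0.03156922 0.20003112] 15.537852757548015 [0.00072105 0.00057428 0.05002984]
```

View pics/w2.png

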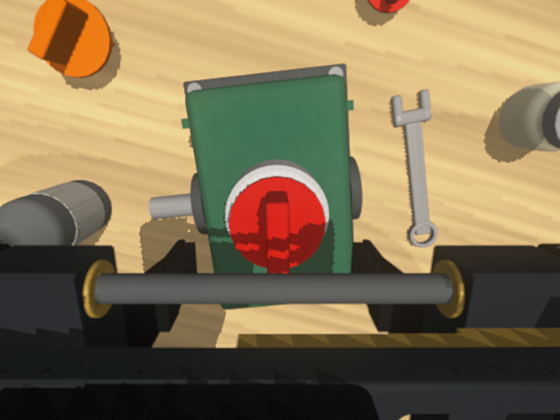

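The bar at (277,235) is centred between the jaws and lined up with them. Now descend and close gently.

Call:
carry_out --rows '[{"offset":[0,0.0003,0.02],"rot":[0,0,0],"gripper":0.8},{"offset":[0,0,0.02],"rot":[0,0,0],"gripper":0.6},{"offset":[0,0,0.01],"rot":[0,0,0],"gripper":0.4},{"offset":[0,0,0],"rot":[0,0,0],"gripper":0.3},{"offset":[0,0,0],"rot":[0,0,0],"gripper":0.22},{"offset":[0,0,0],"rot":[0,0,0],"gripper":0.18},{"offset":[0,0,0],"rot":[0,0,0],"gripper":0.1},{"offset":[0,0,0],"rot":[0,0,0],"gripper":0.0}]' --grip_force 12

```text
time: 4.92
position: [0.5175, 0.0307, 0.1509]
tool_rot: [3.113, 0.422, 0.001]
ft_force: [-0.6, -0.2, 0.6]
grip_width: 0.157
```

```bash
cat > st.py <<'E'
from h import *
from bench import ctrl
from scipy.spatial.transform import Rotation as Ro
def show():
    s=ctrl.get_state();R=Ro.from_rotvec(s['tool_rot']).as_matrix()
    print('t',round(s['time'],2),'p',s['position'].round(4),'ang',round(np.degrees(np.arctan2(R[1,0],R[0,0])),2),'tilt',(R[:2,2]*57).round(2),'F',s['ft_force'].round(1),'T',s['torque'].round(2),'g',round(s['grip_width']*87,1),'j7',s['joint_positions'][6].round(2))
show()
E
python3 st.py
```

```text
t 4.92 p [0.5175 0.0307 0.1509] ang 15.43 tilt [0.05 0.  ] F [-0.6 -0.2  0.6] T [-0.15  0.05  0.04] g 13.7 j7 -1.36
```

Call:
carry_out --rows '[{"offset":[0,0,0.001],"rot":[0,0,0],"gripper":0},{"offset":[0,0,0.001],"rot":[0,0,-2],"gripper":0},{"offset":[0,0,0],"rot":[0,0,-2],"gripper":0}]'

```text
time: 5.3
position: [0.5183, 0.0305, 0.1506]
tool_rot: [-3.096, -0.531, -0.004]
ft_force: [-1.4, -0.5, 9.7]
grip_width: 0.161
```

```bash
python3 st.py
```

```text
t 5.3 p [0.5183 0.0305 0.1506] ang 19.46 tilt [0.14 0.04] F [-1.4 -0.5  9.7] T [-0.32  0.59 -0.17] g 14.0 j7 -1.29
```

Call:
carry_out --rows '[{"offset":[0,0,0],"rot":[0,0,-4],"gripper":0},{"offset":[0,0,0],"rot":[0,0,-4],"gripper":0},{"offset":[0,0,0],"rot":[0,0,-3],"gripper":0}]'

```text
time: 5.68
position: [0.519, 0.0301, 0.1506]
tool_rot: [3.03, 0.826, 0.006]
ft_force: [0.1, -1.8, 8.2]
grip_width: 0.16
```

```bash
python3 st.py
```

```text
t 5.67 p [0.519  0.0301 0.1506] ang 30.49 tilt [0.23 0.  ] F [ 0.1 -1.8  8.2] T [-0.53  0.12 -0.19] g 13.9 j7 -1.1
```

Call:
carry_out --rows '[{"offset":[0,0,0],"rot":[0,0,-4],"gripper":0},{"offset":[0,0,0],"rot":[0,0,-4],"gripper":0}]'

```text
time: 5.92
position: [0.5189, 0.0299, 0.1506]
tool_rot: [2.965, 1.035, 0.006]
ft_force: [0.5, -2.2, 8.9]
grip_width: 0.165
```

```bash
python3 st.py
```

```text
t 5.92 p [0.5189 0.0299 0.1506] ang 38.5 tilt [ 0.23 -0.01] F [ 0.5 -2.2  8.9] T [-0.53  0.2  -0.18] g 14.3 j7 -0.96
```

Call:
carry_out --rows '[{"offset":[0,0,0],"rot":[0,0,-4],"gripper":0},{"offset":[0,0,0],"rot":[0,0,-4],"gripper":0}]'

```text
time: 6.18
position: [0.5188, 0.0298, 0.1506]
tool_rot: [2.885, 1.239, 0.005]
ft_force: [-0.4, -2.3, 9.1]
grip_width: 0.155
```

```bash
python3 st.py
```

```text
t 6.17 p [0.5188 0.0298 0.1506] ang 46.49 tilt [ 0.21 -0.02] F [-0.4 -2.3  9.1] T [-0.66  0.26 -0.18] g 13.5 j7 -0.82
```

Call:
carry_out --rows '[{"offset":[0,0,0],"rot":[0,0,-4],"gripper":0},{"offset":[0,0,0],"rot":[0,0,-4],"gripper":0}]'

```text
time: 6.42
position: [0.5188, 0.0298, 0.1506]
tool_rot: [2.791, 1.437, 0.005]
ft_force: [-0.8, -1.5, 8.6]
grip_width: 0.164
```

```bash
python3 st.py
```

```text
t 6.42 p [0.5188 0.0298 0.1506] ang 54.49 tilt [ 0.2  -0.01] F [-0.8 -1.5  8.6] T [-0.62  0.31 -0.2 ] g 14.3 j7 -0.68
```

Call:
carry_out --rows '[{"offset":[0,0,0],"rot":[0,0,-4],"gripper":0},{"offset":[0,0,0],"rot":[0,0,-4],"gripper":0}]'

```text
time: 6.68
position: [0.5187, 0.0299, 0.1506]
tool_rot: [2.684, 1.629, 0.004]
ft_force: [-1.5, -1.5, 9.4]
grip_width: 0.163
```

```bash
python3 st.py
```

```text
t 6.67 p [0.5187 0.0299 0.1506] ang 62.5 tilt [ 0.19 -0.01] F [-1.5 -1.5  9.4] T [-0.6   0.34 -0.2 ] g 14.2 j7 -0.55
```

Call:
carry_out --rows '[{"offset":[0,0,0],"rot":[0,0,-4],"gripper":0},{"offset":[0,0,0],"rot":[0,0,-4],"gripper":0}]'

```text
time: 6.92
position: [0.5186, 0.03, 0.1506]
tool_rot: [2.564, 1.812, 0.004]
ft_force: [-0.9, -1.9, 8.9]
grip_width: 0.162
```

Run:
```python
import st
from bench import cams
import cv2
for n in('wrist','top'):
    cv2.imwrite(f'pics/{n}3.png',cams.get_image(n)['img'][:,:,::-1])
```

```text
t 6.92 p [0.5186 0.03   0.1506] ang 70.5 tilt [0.18 0.  ] F [-0.9 -1.9  8.9] T [-0.58  0.36 -0.16] g 14.1 j7 -0.41
```

View pics/wrist3.png

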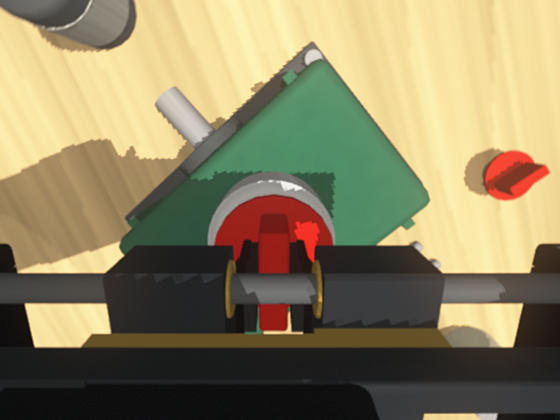

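The bar at (273,270) is square between the fingers, so it has turned with the jaws, 55° so far. I'll continue.

Call:
carry_out --rows '[{"offset":[0,0,0],"rot":[0,0,-4],"gripper":0},{"offset":[0,0,0],"rot":[0,0,-4],"gripper":0}]'

```text
time: 7.28
position: [0.5184, 0.03, 0.1506]
tool_rot: [2.432, 1.987, 0.004]
ft_force: [-1.8, -1.3, 9.8]
grip_width: 0.16
```

```bash
python3 st.py
```

```text
t 7.28 p [0.5184 0.03   0.1506] ang 78.5 tilt [0.16 0.  ] F [-1.8 -1.3  9.8] T [-0.53  0.52 -0.17] g 14.0 j7 -0.27
```

Call:
carry_out --rows '[{"offset":[0,0,0],"rot":[0,0,-4],"gripper":0},{"offset":[0,0,0],"rot":[0,0,-3],"gripper":0}]'

```text
time: 7.52
position: [0.5184, 0.03, 0.1506]
tool_rot: [2.306, 2.131, 0.003]
ft_force: [-1.6, -1.6, 10.6]
grip_width: 0.156
```

```bash
python3 st.py
```

```text
t 7.53 p [0.5184 0.03   0.1506] ang 85.47 tilt [0.15 0.01] F [-1.6 -1.6 10.6] T [-0.62  0.55 -0.24] g 13.6 j7 -0.15
```

Call:
carry_out --rows '[{"offset":[0,0,0],"rot":[0,0,-3],"gripper":0},{"offset":[0,0,0],"rot":[0,0,-3],"gripper":0}]'

```text
time: 7.78
position: [0.5182, 0.0299, 0.1502]
tool_rot: [2.191, 2.249, 0.002]
ft_force: [-1.7, -1.5, 7.3]
grip_width: 0.161
```

```bash
python3 st.py
```

```text
t 7.78 p [0.5182 0.0299 0.1502] ang 91.48 tilt [ 0.14 -0.01] F [-1.7 -1.5  7.3] T [-0.54  0.32 -0.05] g 14.0 j7 -0.04
```

Call:
carry_out --rows '[{"offset":[0,0,0],"rot":[0,0,-3],"gripper":0},{"offset":[0,0,0],"rot":[0,0,-3],"gripper":0}]'

```text
time: 8.02
position: [0.517, 0.0308, 0.1484]
tool_rot: [-2.071, -2.362, 0.0]
ft_force: [-0.4, 0.5, -1.3]
grip_width: 0.157
```

```bash
python3 st.py
```

```text
t 8.03 p [0.517  0.0308 0.1484] ang 97.53 tilt [-0.02  0.01] F [-0.4  0.5 -1.3] T [-0.05  0.01  0.04] g 13.7 j7 0.06
```

At 97.5° the upward force vanished and only the plug's weight is left, with z falling, so it is over the opening. I'll let it down.

Call:
carry_out --rows '[{"offset":[0,0,0.002],"rot":[0,0,-2],"gripper":0},{"offset":[0,0,0.002],"rot":[0,0,-1],"gripper":0},{"offset":[0,0,0.002],"rot":[0,0,0],"gripper":0}]'

```text
time: 8.4
position: [0.517, 0.0308, 0.1422]
tool_rot: [-2.01, -2.414, 0.0]
ft_force: [-0.5, -0.3, -1.8]
grip_width: 0.157
```

```bash
python3 st.py
```

```text
t 8.4 p [0.517  0.0308 0.1422] ang 100.43 tilt [-0.02 -0.  ] F [-0.5 -0.3 -1.8] T [-0.07 -0.02  0.05] g 13.7 j7 0.11
```

Call:
carry_out --rows '[{"offset":[0,0,0.001],"rot":[0,0,0],"gripper":0},{"offset":[0,0,0.001],"rot":[0,0,0],"gripper":0},{"offset":[0,0,0],"rot":[0,0,0],"gripper":0}]'

```text
time: 8.78
position: [0.5172, 0.0308, 0.1412]
tool_rot: [-2.01, -2.414, -0.0]
ft_force: [-3.3, -0.2, 5.4]
grip_width: 0.157
```

```bash
python3 st.py
```

```text
t 8.78 p [0.5172 0.0308 0.1412] ang 100.43 tilt [-0.01  0.02] F [-3.3 -0.2  5.4] T [-0.15  0.78 -0.04] g 13.7 j7 0.11
```

It's on the floor: z fell 9.5 mm in total, as specified. Now clockwise, following it down with a light press.

Call:
carry_out --rows '[{"offset":[0,0,0],"rot":[0,0,4],"gripper":0},{"offset":[0,0,0],"rot":[0,0,4],"gripper":0}]'

```text
time: 9.02
position: [0.5177, 0.031, 0.1413]
tool_rot: [2.176, 2.265, 0.002]
ft_force: [-0.8, 0.5, 3.9]
grip_width: 0.164
```

```bash
python3 st.py
```

```text
t 9.03 p [0.5177 0.031  0.1413] ang 92.32 tilt [0.08 0.03] F [-0.8  0.5  3.9] T [0.   0.36 0.1 ] g 14.2 j7 -0.03
```

Call:
carry_out --rows '[{"offset":[0,0,0],"rot":[0,0,4],"gripper":0},{"offset":[0,0,0],"rot":[0,0,4],"gripper":0}]'

```text
time: 9.28
position: [0.518, 0.0312, 0.1411]
tool_rot: [2.328, 2.108, 0.003]
ft_force: [-0.4, 0.4, 1.4]
grip_width: 0.161
```

```bash
python3 st.py
```

```text
t 9.28 p [0.518  0.0312 0.1411] ang 84.32 tilt [0.11 0.04] F [-0.4  0.4  1.4] T [ 0.03  0.07 -0.02] g 14.0 j7 -0.16
```

Call:
carry_out --rows '[{"offset":[0,0,0.0006],"rot":[0,0,4],"gripper":0},{"offset":[0,0,0.0006],"rot":[0,0,4],"gripper":0}]'

```text
time: 9.52
position: [0.518, 0.0313, 0.1403]
tool_rot: [2.47, 1.941, 0.003]
ft_force: [-1.6, 0.1, 5.4]
grip_width: 0.16
```

```bash
python3 st.py
```

```text
t 9.53 p [0.518  0.0313 0.1403] ang 76.33 tilt [0.11 0.05] F [-1.6  0.1  5.4] T [-0.02  0.39  0.05] g 13.9 j7 -0.3
```

Call:
carry_out --rows '[{"offset":[0,0,0.0003],"rot":[0,0,4],"gripper":0},{"offset":[0,0,0.0003],"rot":[0,0,4],"gripper":0}]'

```text
time: 9.78
position: [0.5181, 0.0313, 0.1396]
tool_rot: [2.599, 1.764, 0.004]
ft_force: [-0.1, 0.7, 3.4]
grip_width: 0.162
```

```bash
python3 st.py
```

```text
t 9.78 p [0.5181 0.0313 0.1396] ang 68.33 tilt [0.13 0.05] F [-0.1  0.7  3.4] T [-0.05  0.2  -0.01] g 14.1 j7 -0.44
```

Call:
carry_out --rows '[{"offset":[0,0,0.0004],"rot":[0,0,4],"gripper":0},{"offset":[0,0,0.0003],"rot":[0,0,4],"gripper":0}]'

```text
time: 10.02
position: [0.5182, 0.0312, 0.1389]
tool_rot: [2.716, 1.578, 0.004]
ft_force: [-1.1, 1.1, 2.6]
grip_width: 0.16
```

```bash
python3 st.py
```

```text
t 10.03 p [0.5182 0.0312 0.1389] ang 60.33 tilt [0.14 0.04] F [-1.1  1.1  2.6] T [-0.03  0.13  0.01] g 13.9 j7 -0.58
```

Call:
carry_out --rows '[{"offset":[0,0,0.0004],"rot":[0,0,4],"gripper":0},{"offset":[0,0,0.0004],"rot":[0,0,4],"gripper":0},{"offset":[0,0,0.0004],"rot":[0,0,4],"gripper":0}]'

```text
time: 10.4
position: [0.5182, 0.0312, 0.1378]
tool_rot: [2.866, 1.286, 0.004]
ft_force: [-1.3, 0.3, 4.4]
grip_width: 0.159
```

```bash
python3 st.py
```

```text
t 10.4 p [0.5182 0.0312 0.1378] ang 48.32 tilt [0.14 0.05] F [-1.3  0.3  4.4] T [0.01 0.21 0.05] g 13.8 j7 -0.79
```

Call:
carry_out --rows '[{"offset":[0,0,0.0004],"rot":[0,0,4],"gripper":0},{"offset":[0,0,0.0004],"rot":[0,0,4],"gripper":0},{"offset":[0,0,0.0004],"rot":[0,0,4],"gripper":0}]'

```text
time: 10.78
position: [0.518, 0.0312, 0.1367]
tool_rot: [-2.985, -0.979, -0.003]
ft_force: [-1.2, 0.1, 4.9]
grip_width: 0.161
```

```bash
python3 st.py
```

```text
t 10.78 p [0.518  0.0312 0.1367] ang 36.33 tilt [0.11 0.05] F [-1.2  0.1  4.9] T [0.02 0.53 0.07] g 14.0 j7 -0.99
```

Call:
carry_out --rows '[{"offset":[0,0,0.0003],"rot":[0,0,3],"gripper":0},{"offset":[0,0,0.0003],"rot":[0,0,3],"gripper":0}]'

```text
time: 11.02
position: [0.5179, 0.0311, 0.1365]
tool_rot: [-3.032, -0.823, -0.003]
ft_force: [-2.7, 0.1, 9.2]
grip_width: 0.155
```

```bash
python3 st.py
```

```text
t 11.03 p [0.5179 0.0311 0.1365] ang 30.37 tilt [0.09 0.05] F [-2.7  0.1  9.2] T [-0.13  0.78  0.16] g 13.5 j7 -1.1
```

Call:
carry_out --rows '[{"offset":[0,0,0.0002],"rot":[0,0,3],"gripper":0},{"offset":[0,0,0],"rot":[0,0,3],"gripper":0}]'

```text
time: 11.28
position: [0.5183, 0.0309, 0.1364]
tool_rot: [-3.071, -0.663, -0.004]
ft_force: [-2.1, -0.3, 6.7]
grip_width: 0.162
```

```bash
python3 st.py
```

```text
t 11.28 p [0.5183 0.0309 0.1364] ang 24.36 tilt [0.14 0.04] F [-2.1 -0.3  6.7] T [-0.17  0.59  0.16] g 14.1 j7 -1.2
```

Call:
carry_out --rows '[{"offset":[0,0,0],"rot":[0,0,3],"gripper":0},{"offset":[0,0,0],"rot":[0,0,3],"gripper":0},{"offset":[0,0,0],"rot":[0,0,0],"gripper":0}]'

```text
time: 11.65
position: [0.5184, 0.0308, 0.1365]
tool_rot: [-3.101, -0.503, -0.004]
ft_force: [-1.9, -1.8, 7.8]
grip_width: 0.161
```

Run:
```python
import st
from bench import cams
import cv2
for n,(x,y) in dict(side=(258,228),top=(282,247)).items():
    c=cams.get_image(n)['img'][:,:,::-1]
    cv2.imwrite(f'pics/{n}4.png',cv2.resize(c[y-40:y+40,x-50:x+50],None,fx=6,fy=6,interpolation=cv2.INTER_CUBIC))
```

```text
t 11.65 p [0.5184 0.0308 0.1365] ang 18.41 tilt [0.16 0.04] F [-1.9 -1.8  7.8] T [-0.2   0.54  0.05] g 14.0 j7 -1.3
```

View pics/side4.png

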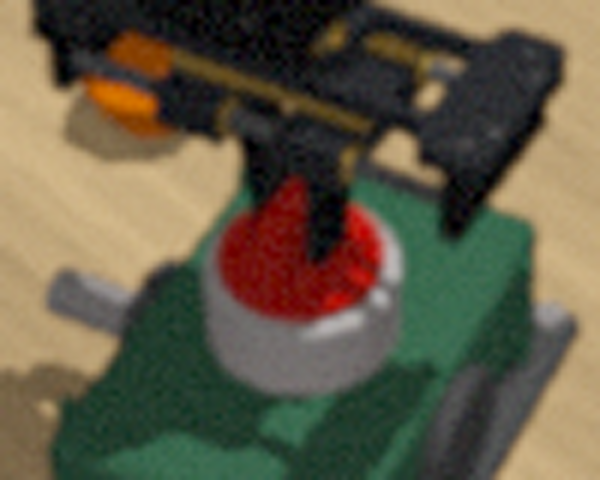

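The flange sits down on the ring, and z stayed level over the last 12° while the thread would have sunk 1.1 mm. Next, ease the press, open and retreat.

Call:
carry_out --rows '[{"offset":[0,0,-0.0008],"rot":[0,0,0],"gripper":0},{"offset":[0,0,-0.0002],"rot":[0,0,0],"gripper":0.2},{"offset":[0,0,0],"rot":[0,0,0],"gripper":0.35},{"offset":[0,0,0],"rot":[0,0,0],"gripper":0.6},{"offset":[0,0,0],"rot":[0,0,0],"gripper":0.7},{"offset":[0,0,0],"rot":[0,0,0],"gripper":0.7},{"offset":[0,0,-0.02],"rot":[0,0,0],"gripper":0.7},{"offset":[0,0,-0.04],"rot":[0,0,0],"gripper":0.7},{"offset":[0,0,-0.04],"rot":[0,0,0],"gripper":0.7},{"offset":[0,0,0],"rot":[0,0,0],"gripper":0.7}]'

```text
time: 13.0
position: [0.5193, 0.031, 0.2393]
tool_rot: [-3.1, -0.503, -0.011]
ft_force: [-0.9, -0.6, 0.0]
grip_width: 0.703
```

Call:
carry_out --rows '[{"offset":[-0.05,0,-0.02],"rot":[0,0,0],"gripper":0.7},{"offset":[-0.03,0,0],"rot":[0,0,0],"gripper":0.7},{"offset":[0,0,0],"rot":[0,0,0],"gripper":0.7}]'

```text
time: 13.38
position: [0.4398, 0.0049, 0.2553]
tool_rot: [-3.1, -0.502, 0.001]
ft_force: [-0.4, 0.1, -0.2]
grip_width: 0.7
```

Run:
```python
import st,pickle
from h import *
from bench import cams
d={n:cams.get_image(n) for n in('side','top','wrist')};pickle.dump(d,open('c5.pkl','wb'))
c=d['side']['img'][:,:,::-1][188:268,208:308]
cv2.imwrite('pics/side5.png',cv2.resize(c,None,fx=6,fy=6,interpolation=cv2.INTER_CUBIC))
for n in('top','wrist'): cv2.imwrite(f'pics/{n}5.png',d[n]['img'][:,:,::-1])
```

```text
t 13.38 p [0.4398 0.0049 0.2553] ang 18.4 tilt [-0.04  0.08] F [-0.4  0.1 -0.2] T [-0.06  0.15 -0.05] g 60.9 j7 -1.4
```

View pics/side5.png

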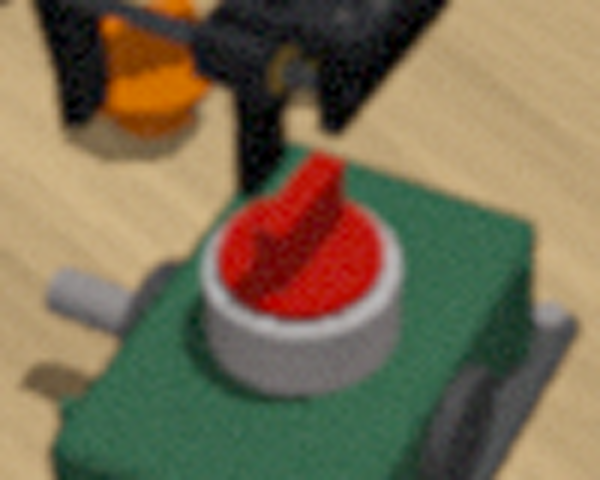

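View pics/wrist5.png

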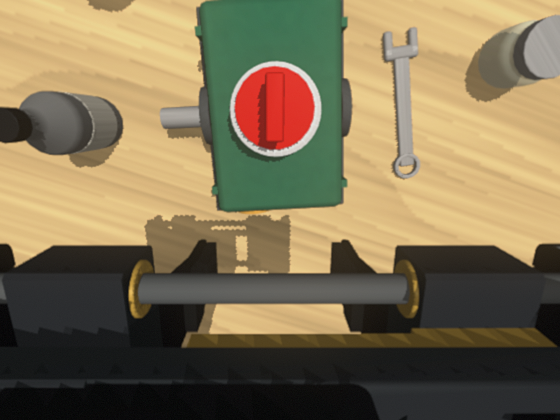

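View pics/top5.png

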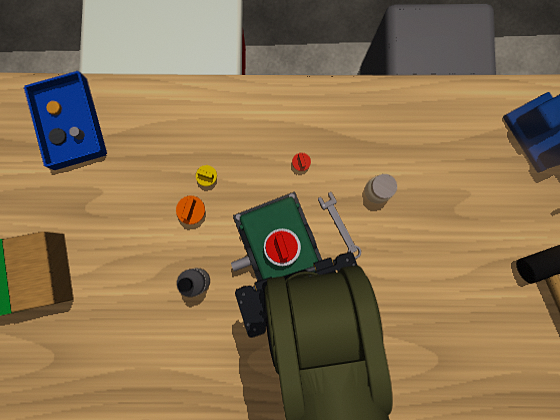

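Run:
```python
import pickle
from h import *
d=pickle.load(open('c5.pkl','rb'))
th=np.linspace(0,2*np.pi,90)
m=red(d['side']['img']);k,l,st,ce=cv2.connectedComponentsWithStats(m);print('side obs',st[l[230,255]])
for n in('side','top','wrist'):
  c=d[n];m=red(c['img']);u=proj(c,[[.5175,.031,.122]])[0].astype(int)
  k,l,st,ce=cv2.connectedComponentsWithStats(m);i=l[u[1],u[0]];b=st[i];print(n,'obs L,R,bottom',b[0],b[0]+b[2],b[1]+b[3])
  for z in(.122,.127):
    p=proj(c,np.c_[.5175+.034*np.cos(th),.031+.034*np.sin(th),0*th+z]);print('  pred',z,p[:,0].min().round(1),p[:,0].max().round(1),p[:,1].max().round(1),'top',p[:,1].min().round(1))
# same test on the initial picture, known z=.1365
d0=pickle.load(open('c0.pkl','rb'));c=d0['side'];m=red(c['img']);k,l,st,ce=cv2.connectedComponentsWithStats(m);b=st[l[232,250]];p=proj(c,np.c_[.5175+.034*np.cos(th),.031+.034*np.sin(th),0*th+.1365]);print('init obs bottom',b[1]+b[3],'pred',p[:,1].max())
```

```text
side obs [245 214  26  27 488]
side obs L,R,bottom 245 271 241
  pred 0.122 242.8 271.4 239.2 top 218.8
  pred 0.127 242.7 271.4 237.7 top 217.3
top obs L,R,bottom 266 298 263
  pred 0.122 265.6 297.9 263.0 top 230.6
  pred 0.127 265.5 298.0 263.1 top 230.4
wrist obs L,R,bottom 235 314 149
  pred 0.122 234.7 315.7 149.6 top 65.1
  pred 0.127 234.0 316.4 150.1 top 64.1
init obs bottom 238 pred 234.84514450946975
```

```bash
python3 -c "
from bench import workorder;print(workorder.close_job())"
```

```text
the job is handed in; nothing more can be done
None
```

The red plug is screwed in, with its flange down on the boss, and released; I handed the job in at about 13.5 s of the 51 s allowed. I gripped its bar with 12 N and never lifted it.

- **Finding the thread:** I turned it anticlockwise about 82° under a press of at most 11 N. The upward force then vanished and the plug went down 9.5 mm to the thread start, as the description says it should.
- **Screwing in:** I turned it about 82° clockwise, following it down. The gripper sank 4.6 mm, against 5 mm expected, so I take the missing 0.4 mm to be slip in the grip. Its height then stayed level over the last 12°, where the thread would have sunk another 1.1 mm, so the flange is seated. The press stayed at 9 N or below.
- **Last checks:** After I opened the gripper and backed away, all three pictures agree with a flush flange. They only resolve height to about 4 mm, so the flush result rests on the force and height readings. By eye in the pictures, the bottle, jar, wrench and look-alike plugs have not moved, and the robot is touching nothing.

No check failed. The gripper's measured position drifted up to 1.5 mm sideways while turning, with only 2–3 N of side force.

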